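Make up two table caddies

ROBOT

A 7-joint arm with a two-finger parallel gripper is mounted at the origin on a cart in front of the work surface, level with it; the furniture and walls round the work are solid. World frame = base frame: x ahead of the robot, y to its left, z up, the work surface at z = 0. Lengths are in mm, angles in rad, forces in N, time in s.
With the tool pointing down it reaches from about 400 to 875 mm from the base axis. Payload 4.4 kg.
Tool frame: the origin (TCP) lies between the finger pads; the fingertips stand ctrl.tip_reach ahead of it and the grasp point (between the pads) lies 8 mm behind it (ctrl.tip_reach is the distance from the TCP to the fingertips, in mm); z points along the fingers, y is the direction in which the jaws open and shut (so a half turn about z gives the same grasp; the last joint's range is limited). The gripper opens to 85 mm and grips with 20 to 120 N. Pads are 22 mm wide; open, the fingers measure 114 mm over their backs; the gripper's body (76 mm by 85 mm) begins 54 mm behind the grasp point. The pads swing forward as they close: fully open they stand 13 mm farther back than shut.
Start: joints at [1.187, 0.628, 0.038, 1.517, -0.027, 0.996, -0.02], TCP at [203.138, -617.457, 242.313] pointing down, gripper open.
Joint ranges: [-3.06, 3.06], [-0.37, 2.12], [-1.25, 1.32], [0.18, 2.47], [-1.1, 4.24], [0.23, 1.98], [-2.94, 2.94]. Speed limits (rad/s): [2.57, 2.57, 3.14, 3.14, 3.14, 3.14, 3.14].

INTERFACE

Orientations are given as [roll, pitch, yaw] about the fixed x, y, z axes, in that order (R = Rz(yaw) Ry(pitch) Rx(roll)).
In Python, from cell import status, viewer, order, ctrl gives the robot as it stands.
- The arm moves only by the tool play_rows, never from a script. Its argument "series" is a list of rows, each a list of 5 numbers: the shift along the tool's x, y, z in cm, then the turn about the tool's z in degrees, then the closure, from 0 (fully open) to 1 (shut). In form: [[x, y, z, yaw, gripper], ...]. A call has 1 to 8 rows; each row is the pose to reach, as a shift and turn from the pose commanded when the call began, along the tool's axes at that moment; what a row does not reach only later rows make up. A row lasts 1/10 s, in which the tool goes at most 50 mm and 8.59 degrees, less where a joint would pass 70% of its speed; a pose out of reach is approached as far as the arm can. A call with a gripper value outside its range is refused whole. The fingers move at their own pace and stop on an object; the grip force is fixed at half the most. Time passes only in rows, so rows that repeat a pose let the fingers close. It gives the time, the measured TCP pose, the force and the opening at its end, in the units of the state.
- status.read_state(): the state, without advancing time (a new reading comes with each control period).
- viewer.get_image(name): name is "side" or "top" or "wrist"; returns a dict with "img" (400x640x3 uint8, red, green, blue), "vfov" (degrees; the focal length in pixels is half the picture's height over the tangent of half this angle, whatever the lens; pixels are square), "cx", "cy" (the principal point, pixels), "dist_coeffs" ([k1, k2, p1, p2, k3] as OpenCV has them; the pictures are not rectified), "rvec" (rotation vector, rad) and "tvec" (3), from world to camera coordinates, as OpenCV has them; the wrist camera has in their place "tool_from_camera" (4x4, takes a point from camera to tool coordinates, whose origin is the TCP and whose axes are the flange's). Camera axes: x right, y down, z forward; pixel columns grow to the right and rows downward; lengths in mm; the calibration is good to about 2 mm. A picture is of the moment at which its call begins: read the wrist's pose just before it. There is no depth.
- order.finish_job(): hands the job in, once; it reports no verdict.
The state is a dict: "clock": time; "qpos": joint angles; "qd": joint speeds; "tau": joint torques, N m; "eef_pos": TCP position; "tool_rot": TCP orientation; "force": force on the tool from outside, world axes, zero at the start; "torque": the same for the moment, N m; "width": finger opening in mm.
Only numpy, scipy, OpenCV 4.12 (cv2) and the standard library are available. Lean on these libraries where they do the work, as an engineer would, in place of code of your own. Each camera call takes 0.05 s, during which the arm holds its last target. There are 200 camera calls.

TASK

Make up the two table caddies from the stock standing on the table between them: the dark wooden caddy gets the red sauce bottle, the dark shaker and the empty ramekin; the light wooden caddy, which already has its ramekin, gets the green sauce bottle and the white shaker. A ramekin belongs in the wide middle recess, the bottle and the shaker in the two end holes, either way round, each standing upright and fully down in its place. Keep everything upright as you carry it, and leave the ramekin of red sauce and the ramekin in the light caddy where they are.

Things in the scene. Friction and masses are not known exactly. Their poses are not given: they have to be found in the camera images.
- dark_caddy: Dark brown wooden table caddy. 214x90 mm on the table, brass bail at each end (out to 128 mm). Origin: centre of underside; x along the length, z up. Top z=31. On y=0: round end holes 57 across at x=+70 and -70, floor z=10; middle recess 72 across at x=0, floor z=23. Loose, 0.7 kg. Stands left or right of the stock, length roughly away from the robot. Empty at the start.
- light_caddy: Pale wooden table caddy, same make. 214x90 mm on the table, steel bail at each end (out to 128 mm). Origin: centre of underside; x along the length, z up. Top z=31. On y=0: round end holes 57 across at x=+70 and -70, floor z=10; middle recess 72 across at x=0, floor z=23. Loose, 0.7 kg. Stands left or right of the stock, length roughly away from the robot. A ramekin stands in its middle.
- red_bottle: Sauce bottle of red glass with a white cap. Origin: centre of the foot; z up through the cap. Round body 41 mm across, then a neck that narrows to a round cap, 22 mm across, from z=132 to the top at 154 mm, about 0.21 kg. In the stock between the caddies (not one of those along the back).
- green_bottle: Sauce bottle of green glass with a black cap. Origin: centre of the foot; z up through the cap. Round body 41 mm across, then a neck that narrows to a round cap, 22 mm across, from z=132 to the top at 154 mm, about 0.21 kg. In the stock between the caddies (not one of those along the back).
- white_shaker: Shaker with white contents. Origin: centre of the foot; z up. Round, 42 mm across, 84 mm tall, metal cap above 60 mm, about 0.11 kg. In the stock between the caddies (not one of those along the back).
- dark_shaker: Shaker with dark grey contents. Origin: centre of the foot; z up. Round, 42 mm across, 84 mm tall, metal cap above 60 mm, about 0.11 kg. In the stock between the caddies (not one of those along the back).
- empty_ramekin: White ramekin, empty, on the table in the stock between the caddies. Origin: centre of the foot; z up. 37 mm tall; 65 mm across the rim, tapering to 53 mm at the foot; about 0.09 kg. 
- red_ramekin: White ramekin filled with red sauce, on the table in the stock between the caddies; it stays there. Origin: centre of the foot; z up. 37 mm tall; 65 mm across the rim, tapering to 53 mm at the foot; about 0.09 kg. 
- seated_ramekin: White empty ramekin already standing in the middle recess of the light caddy; it stays there. Origin: centre of the foot; z up. 37 mm tall; 65 mm across the rim, tapering to 53 mm at the foot; about 0.09 kg. 
Things that resemble listed ones, but are neither listed nor needed, are in the scene too. What is shaped like the dark_shaker but yellow is not meant.

How it is judged:
By the outcome, as a careful person would: the job done as asked, in the order asked, and still so for the second after the job is handed in, with the robot touching nothing.
It also fails if it takes over 120 s, if anything falls off the work surface, if the arm or the gripper's body presses on something with over 40 N, if the wrist force passes 120 N, or if a joint passes its speed limit or range.

## Working session

There is one attempt and no reset: what is moved stays moved. The work goes in short steps, Python scripts to look and compute and a tool call to move; the robot and the scene stay as the last step left them, time stands still between calls to the robot, and variables do not carry over. Pictures are saved under pics/ and viewed, about 12 in all and at most 16, crops included, and the job is handed in when it is done.

Besides the shell and the picture viewer there is one more tool, called after "Call:" by a JSON object that holds its "fn" and its "kwargs", one argument or row to a line. play_rows: Moves the arm, as the interface text tells. Its arguments: {"type":"object","properties":{"series":{"type":"array","items":{"type":"array","items":{"type":"number"}}}},"required":["series"]}

```bash
mkdir -p pics; ls
python3 - <<'E'
from cell import status, viewer, order, ctrl
import cv2
print(status.read_state(), ctrl.tip_reach)
for n in ("top","side"):
    d=viewer.get_image(n); cv2.imwrite(f"pics/{n}0.png",d["img"][:,:,::-1])
    print({k:v for k,v in d.items() if k!="img"})
E
```

```text
pics
{'clock': 0.0, 'qpos': array([ 1.18720328,  0.62934988,  0.0384389 ,  1.51835205, -0.02700866,
        0.99627484, -0.02003084]), 'qd': array([ 2.53906325e-03,  9.76748300e-05, -9.21842831e-04,  1.91731446e-05,
        9.56680925e-05,  7.03694589e-05, -3.00831713e-04]), 'tau': array([ 1.60621357e-04, -5.63400757e+01,  1.22631066e+00, -1.93447298e+01,
        1.10860833e-02,  1.06756590e-02, -7.44649675e-08]), 'eef_pos': array([ 202.95454178, -616.88338109,  241.3916665 ]), 'tool_rot': array([-3.13972644e+00,  1.53855908e-05,  3.17760339e-01]), 'force': array([ 0.07490241, -0.19071848,  0.40205281]), 'torque': array([-0.00458678, -0.0045778 , -0.03984726]), 'width': 85.19107268859194} 11.0
{'vfov': 54.782809996320935, 'cx': 319.0352954235984, 'cy': 200.37544620093266, 'dist_coeffs': array([-0.02135015,  0.        ,  0.        ,  0.        ,  0.        ]), 'rvec': array([ 2.14213656, -2.18841051,  0.07804195]), 'tvec': array([-71.09214117, 593.96123865, 844.76375498])}
{'vfov': 42.81701969583813, 'cx': 327.05574534213275, 'cy': 197.88866090564815, 'dist_coeffs': array([-0.11948724,  0.        ,  0.        ,  0.        ,  0.        ]), 'rvec': array([ 0.01110367,  2.84557821, -1.28022541]), 'tvec': array([ 585.46907444,   92.85320133, 1312.49293411])}
```

View pics/top0.png

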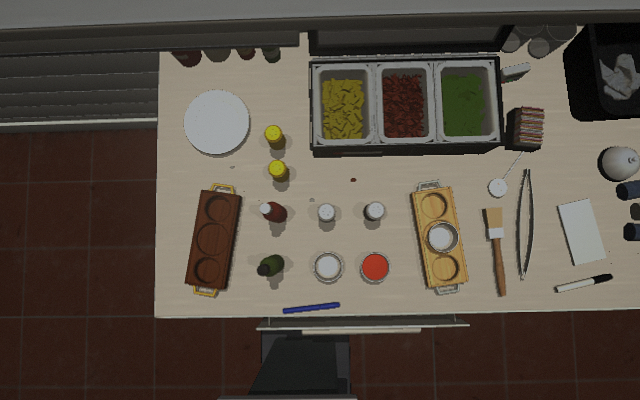

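View pics/side0.png

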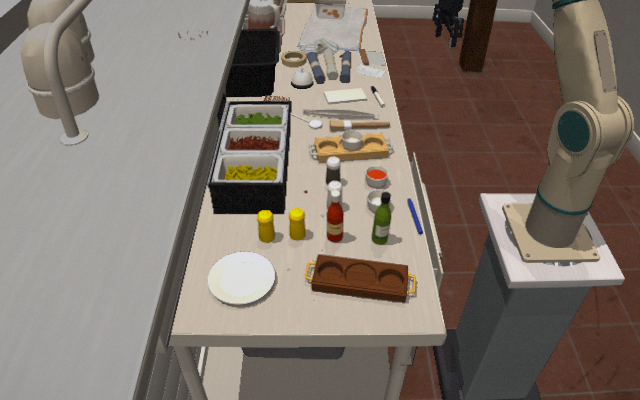

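Top view: the dark caddy is around (213,240), with holes at (218,207), (212,238) and (207,270). The light caddy is around (440,237). Candidates:
- **Red bottle:** (273,211), not the back ones at (187,57) or (246,53).
- **Green bottle:** (270,265), not (271,54).
- **Shakers:** (326,212) and (374,211). The yellow ones at (274,135) and (277,170) aren't meant.
- **Ramekins:** empty at (327,266), red at (375,266), seated at (441,237).

In the side view the farther shaker, at (333,172), is dark. That makes it the right one in the top view. I'll check this in a crop.

```bash
cat > h.py <<'E'
import numpy as np, cv2
from scipy.spatial.transform import Rotation as Ro
from cell import status, viewer, order, ctrl
def K(d):
    f=200/np.tan(np.radians(d["vfov"])/2); return np.array([[f,0,d["cx"]],[0,f,d["cy"]],[0,0,1.]])
def pose(d,s=None):
    "camera->world R, c"
    if "rvec" in d:
        R=cv2.Rodrigues(np.array(d["rvec"]))[0]; return R.T,-R.T@np.array(d["tvec"])
    T=np.array(d["tool_from_camera"]); Rt=Ro.from_euler("xyz",s["tool_rot"]).as_matrix()
    return Rt@T[:3,:3], Rt@T[:3,3]+s["eef_pos"]
def ray(d,uv,z,s=None):
    R,c=pose(d,s)
    p=cv2.undistortPoints(np.array([[uv]],float),K(d),np.array(d["dist_coeffs"]))[0,0]
    v=R@np.array([p[0],p[1],1]); return c+v*(z-c[2])/v[2]
def proj(d,P,s=None):
    R,c=pose(d,s); r=cv2.Rodrigues(R.T)[0]
    return cv2.projectPoints(np.array(P,float).reshape(-1,1,3),r,-R.T@c,K(d),np.array(d["dist_coeffs"]))[0][:,0]
def shift(P,yaw=None):
    "rows xyz(cm), yaw(deg) from measured pose to world TCP P / tool yaw"
    s=status.read_state(); R=Ro.from_euler("xyz",s["tool_rot"]).as_matrix()
    d=R.T@(np.array(P)-s["eef_pos"])/10
    y=0 if yaw is None else -np.degrees((yaw-s["tool_rot"][2]+np.pi)%(2*np.pi)-np.pi)
    return np.round(d,2), round(y,1)
E
python3 - <<'E'
from h import *
d=viewer.get_image("top"); e=viewer.get_image("side")
for n,uv,z in [("redcap",(265,209),154),("greencap",(263,270),154),("sh_w",(326,209),84),("sh_d",(374,208),84),("ram_e",(327.5,266),37),("ram_r",(375,266),37),("seated",(441,237),60),
 ("dk1",(218,207),31),("dk0",(212.5,238),31),("dk2",(207,270),31),("lt1",(433,206),31),("lt2",(445,268),31)]:
    P=ray(d,uv,z); print(n,P.round(0),"side px",proj(e,P).round(0))
a=cv2.resize(d["img"][165:305,180:480],None,fx=2.6,fy=2.6,interpolation=3)
b=cv2.resize(e["img"][130:310,270:420],None,fx=1.3*1.55,fy=1.3*1.55,interpolation=3)[:,:]
cv2.imwrite("pics/a.png",a[:,:,::-1]); cv2.imwrite("pics/b.png",cv2.resize(e["img"][120:310,290:430],None,fx=3,fy=3,interpolation=3)[:,:,::-1])
E
```

```text
redcap [566.  18. 154.] side px [[337. 193.]]
greencap [450.  23. 154.] side px [[387. 194.]]
sh_w [568. -99.  84.] side px [[334. 184.]]
sh_d [ 568. -200.   84.] side px [[333. 160.]]
ram_e [ 446. -100.   37.] side px [[379. 197.]]
ram_r [ 444. -204.   37.] side px [[377. 173.]]
seated [ 505. -344.   60.] side px [[353. 137.]]
dk1 [582. 144.  31.] side px [[330. 269.]]
dk0 [513. 157.  31.] side px [[360. 273.]]
dk2 [442. 169.  31.] side px [[392. 277.]]
lt1 [ 574. -338.   31.] side px [[330. 146.]]
lt2 [ 436. -358.   31.] side px [[374. 142.]]
```

View pics/a.png

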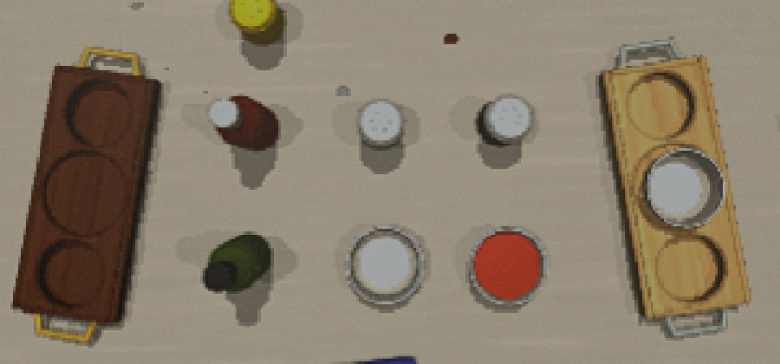

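View pics/b.png

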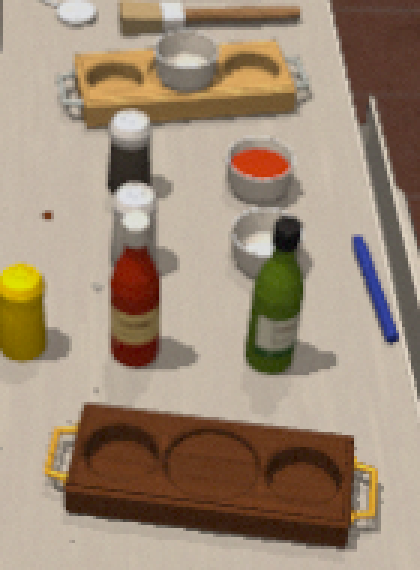

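The crop confirms it: dark shaker at top pixel (375,210), white shaker at (326,212), empty ramekin at (328,267). Next come refined positions, then a move to the ramekin. My order is ramekin, dark shaker, red bottle, then the light caddy.

Run:
```python
from h import *
d=viewer.get_image("top")
o=lambda u,v:(180+(u+.5)/2.6-.5,165+(v+.5)/2.6-.5)
for n,uv,z in [("redcap",(223,114),154),("greencap",(221,276),154),("sh_w",(380,123),84),("sh_d",(508,118),84),("ram_e",(385,265),37),("ram_r",(508,266),37),("seated",(684,188),60),("dk1",(99,113),31),("dk0",(86,193),31),("dk2",(70,272),31),("lt1",(661,104),31),("lt2",(691,267),31)]:
    print(n,ray(d,o(*uv),z).round(0))
print(shift([446,-100,300],-.16))
print(shift([330,-350,300],-.16))
```

```text
redcap [567.  17. 154.]
greencap [448.  20. 154.]
sh_w [562. -99.  84.]
sh_d [ 564. -202.   84.]
ram_e [ 445. -100.   37.]
ram_r [ 442. -204.   37.]
seated [ 505. -348.   60.]
dk1 [579. 145.  31.]
dk0 [510. 156.  31.]
dk2 [443. 170.  31.]
lt1 [ 576. -340.   31.]
lt2 [ 438. -359.   31.]
(array([ 39.24, -41.54,  -5.78]), np.float64(27.4))
(array([ 20.41, -21.42,  -5.79]), np.float64(27.4))
```

Call:
{"fn": "play_rows", "kwargs": {
  "series": [
    [10,-10.5,-5.8,8,0],
    [20,-21,-5.8,16,0],
    [20,-21,-5.8,24,0],
    [28,-29.5,-5.8,27.4,0],
    [28,-29.5,-5.8,27.4,0],
    [28,-29.5,-5.8,27.4,0],
    [28,-29.5,-5.8,27.4,0],
    [28,-29.5,-5.8,27.4,0]
  ]
}}

```text
clock: 1.05
eef_pos: [372.1, -259.2, 299.6]
tool_rot: [3.141, -0.001, -0.161]
force: [1.7, -0.3, -0.4]
width: 85.2
```

```bash
python3 -c "
from h import *
print(status.read_state()['eef_pos'],shift([446,-100,300],-.18))"
```

```text
[ 372.11596707 -259.20295667  299.55253803] (array([  4.75, -16.9 ,  -0.04]), np.float64(1.1))
```

Call:
{"fn": "play_rows", "kwargs": {
  "series": [
    [4.8,-16.9,0,1.1,0],
    [4.8,-16.9,0,1.1,0],
    [4.8,-16.9,0,1.1,0],
    [4.8,-16.9,0,1.1,0],
    [4.8,-16.9,0,1.1,0],
    [4.8,-16.9,0,1.1,0]
  ]
}}

```text
clock: 1.65
eef_pos: [445.9, -101.9, 299.1]
tool_rot: [3.141, 0.0, -0.178]
force: [-0.1, -0.7, -0.1]
width: 85.4
```

Run:
```python
from h import *
s=status.read_state(); d=viewer.get_image("wrist"); print(s["eef_pos"],s["tool_rot"],np.round(d["tool_from_camera"],2),d["vfov"])
im=d["img"][:,:,::-1].copy()
# overlay predicted circles
def circ(x,y,z,r,c):
    t=np.linspace(0,6.28,40); p=proj(d,np.c_[x+r*np.cos(t),y+r*np.sin(t),0*t+z],s)
    cv2.polylines(im,[p.astype(int).reshape(-1,1,2)],True,c)
circ(445,-100,37,32.5,(0,0,255)); circ(448,20,154,11,(255,0,0)); circ(562,-99,84,21,(0,200,0)); circ(564,-202,84,21,(0,200,0)); circ(567,17,154,11,(255,0,0)); circ(442,-204,37,32.5,(0,200,0))
cv2.imwrite("pics/w1.png",im)
```

```text
[ 445.85065383 -101.86586134  299.14707937] [ 3.14113860e+00  2.37383486e-04 -1.78335817e-01] [[   0.     -0.96   -0.27   68.62]
 [   1.     -0.      0.      0.19]
 [  -0.     -0.27    0.96 -132.21]
 [   0.      0.      0.      1.  ]] 64.16193457012824
```

View pics/w1.png

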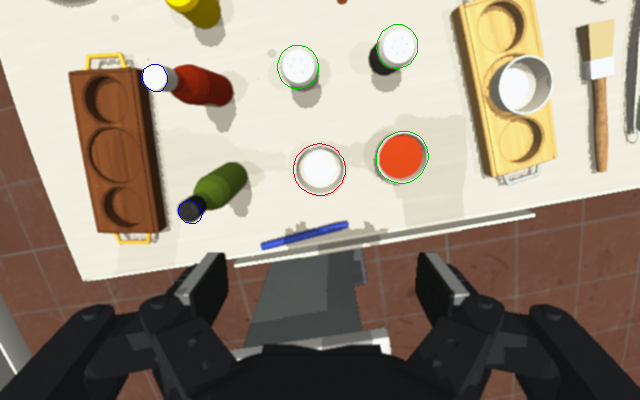

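The predicted circles line up with all the rims and caps in the wrist view to about 2 mm, and the ramekin sits at (320,169). I'll descend on it.

Call:
{"fn": "play_rows", "kwargs": {
  "series": [
    [-0.1,-0.2,5,0,0],
    [-0.1,-0.2,10,0,0],
    [-0.1,-0.2,15,0,0],
    [-0.1,-0.2,20,0,0],
    [-0.1,-0.2,24,0,0],
    [-0.1,-0.2,26.5,0,0],
    [-0.1,-0.2,27.8,0,0],
    [-0.1,-0.2,27.8,0,0]
  ]
}}

```text
clock: 2.5
eef_pos: [443.3, -102.8, 23.1]
tool_rot: [3.137, 0.005, -0.182]
force: [-0.3, -0.5, -0.3]
width: 85.3
```

Call:
{"fn": "play_rows", "kwargs": {
  "series": [
    [0,0,0,0,1],
    [0,0,0,0,1],
    [0,0,0,0,1],
    [0,0,0,0,1],
    [0,0,0,0,1],
    [0,0,0,0,1],
    [0,0,0,0,1]
  ]
}}

```text
clock: 3.2
eef_pos: [444.4, -101.4, 24.7]
tool_rot: [3.137, 0.003, -0.18]
force: [-0.7, -1.7, 6.9]
width: 61.7
```

Run:
```python
from h import *
s=status.read_state(); d=viewer.get_image("wrist"); print(s)
cv2.imwrite("pics/w2.png",d["img"][:,:,::-1])
```

```text
{'clock': 3.2, 'qpos': array([ 0.28925593,  0.76950288, -0.19067198,  2.19228596,  0.62366098,
        0.23547108, -2.2100912 ]), 'qd': array([ 0.00194695, -0.00084382,  0.00078108,  0.00086763,  0.00317059,
        0.00155693, -0.00112405]), 'tau': array([-8.35376680e-01, -4.49434590e+01, -2.37386651e+00, -3.98582652e+00,
       -5.57023811e-02, -3.50969397e-01,  4.10269259e-02]), 'eef_pos': array([ 444.36157998, -101.38731861,   24.69392378]), 'tool_rot': array([ 3.13707055,  0.00324839, -0.17988858]), 'force': array([-0.74011549, -1.67363576,  6.87376917]), 'torque': array([-0.28804719,  0.0674649 , -0.0190066 ]), 'width': 61.69546259803158}
```

View pics/w2.png

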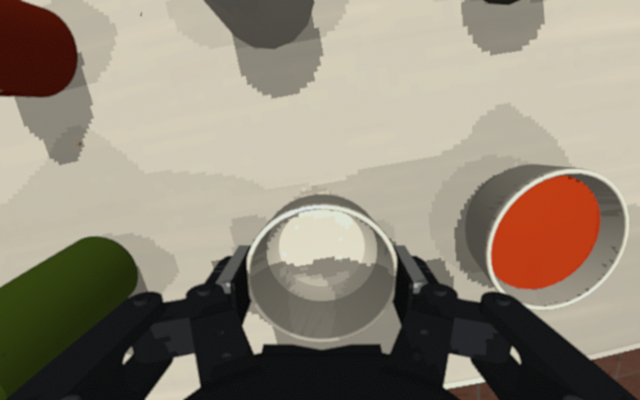

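Ramekin gripped at its centre (322,265). Lifting it over the bottles.

Call:
{"fn": "play_rows", "kwargs": {
  "series": [
    [0,0,-1,0,1],
    [0,0,-3,0,1],
    [0,0,-7,0,1],
    [0,0,-11,0,1],
    [0,0,-15,0,1],
    [0,0,-19,0,1],
    [0,0,-21,0,1],
    [0,0,-21,0,1]
  ]
}}

```text
clock: 4.05
eef_pos: [446.6, -100.1, 237.3]
tool_rot: [3.138, -0.002, -0.179]
force: [0.3, 0.6, -0.3]
width: 62.0
```

Run:
```python
from h import *
print(status.read_state()['eef_pos'],shift([511,157,235],-.182))
```

```text
[ 446.62437861 -100.07327148  237.2849855 ] (array([  1.75, -26.44,   0.13]), np.float64(0.2))
```

Call:
{"fn": "play_rows", "kwargs": {
  "series": [
    [0.3,-4,0,0,1],
    [0.6,-8,0,0,1],
    [0.9,-12,0,0,1],
    [1.2,-16,0,0,1],
    [1.4,-20,0,0,1],
    [1.6,-24,0,0,1],
    [1.8,-26.4,0,0.2,1],
    [1.8,-26.4,0,0.2,1]
  ]
}}

```text
clock: 4.85
eef_pos: [509.1, 161.3, 232.3]
tool_rot: [3.141, 0.006, -0.176]
force: [0.4, 0.4, -0.9]
width: 61.9
```

```bash
cat > ov.py <<'E'
from h import *
import sys
def wr(name,circles,cam="wrist"):
    s=status.read_state(); d=viewer.get_image(cam); im=d["img"][:,:,::-1].copy()
    print(s["eef_pos"].round(1),s["tool_rot"].round(3),s["force"].round(1),round(s["width"],1))
    t=np.linspace(0,6.28,60)
    for x,y,z,r in circles:
        p=proj(d,np.c_[x+r*np.cos(t),y+r*np.sin(t),0*t+z],s if cam=="wrist" else None)
        cv2.polylines(im,[p.round().astype(int).reshape(-1,1,2)],True,(0,255,0))
    cv2.imwrite(f"pics/{name}.png",im)
E
python3 -c "
from ov import *
wr('w3',[(579,145,31,28.5),(510.5,157,31,36),(443,170,31,28.5)])
print(shift([510.5,157,100],-.182))"
```

```text
[509.1 161.3 232.3] [ 3.141  0.006 -0.176] [ 0.4  0.4 -0.9] 61.9
(array([ 0.29,  0.05, 13.2 ]), np.float64(0.2))
```

View pics/w3.png

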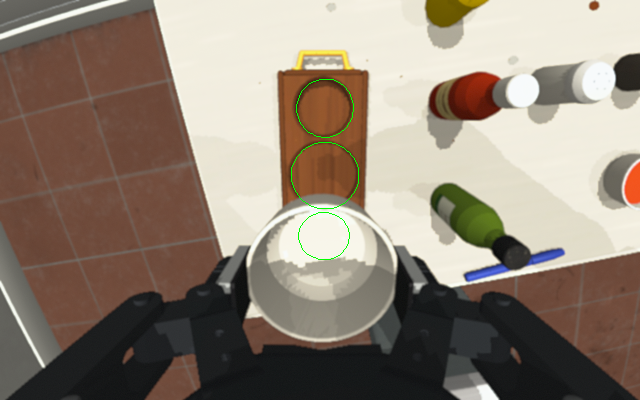

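Holes line up with the overlay. Lowering.

Call:
{"fn": "play_rows", "kwargs": {
  "series": [
    [0.3,0.1,4,0.2,1],
    [0.3,0.1,8,0.2,1],
    [0.3,0.1,12,0.2,1],
    [0.3,0.1,15,0.2,1],
    [0.3,0.1,15.5,0.2,1],
    [0.3,0.1,15.5,0.2,1]
  ]
}}

```text
clock: 5.5
eef_pos: [511.0, 153.2, 77.4]
tool_rot: [3.136, 0.006, -0.187]
force: [0.7, 0.2, -0.1]
width: 61.8
```

```bash
python3 -c "
from h import *
print(status.read_state()['eef_pos'],shift([510.5,157,48],-.182))"
```

```text
[510.97473154 153.23704241  77.42655165] (array([-0.1 , -0.38,  2.94]), np.float64(-0.3))
```

Call:
{"fn": "play_rows", "kwargs": {
  "series": [
    [0,0,0.5,0,1],
    [0,0,1,0,1],
    [0,0,1,0,1],
    [0,0,1,0,1]
  ]
}}

```text
clock: 5.9
eef_pos: [512.2, 154.4, 68.7]
tool_rot: [3.138, 0.003, -0.186]
force: [0.3, -0.8, -1.1]
width: 62.1
```

```bash
python3 -c "
from h import *
print(status.read_state()['eef_pos'],status.read_state()['qd'].round(3),shift([510.5,157,48],-.182))"
```

```text
[512.19906838 154.38539549  68.69088009] [-0.     0.001 -0.001 -0.002 -0.001 -0.    -0.001] (array([-0.21, -0.23,  2.07]), np.float64(-0.2))
```

Call:
{"fn": "play_rows", "kwargs": {
  "series": [
    [-0.2,-0.2,0.5,0,1],
    [-0.2,-0.2,1.1,0,1],
    [-0.2,-0.2,1.5,0,1],
    [-0.2,-0.2,1.8,0,1],
    [-0.2,-0.2,2,0,1],
    [-0.2,-0.2,2,0,1]
  ]
}}

```text
clock: 6.5
eef_pos: [510.1, 156.7, 47.9]
tool_rot: [3.138, 0.004, -0.186]
force: [1.2, 0.7, -0.8]
width: 61.7
```

```bash
python3 -c "
from ov import *
wr('w4',[])
print(shift([510.5,157,48],-.182))"
```

```text
[510.1 156.7  47.9] [ 3.138  0.004 -0.186] [ 1.2  0.7 -0.8] 61.7
(array([ 0.03, -0.04, -0.  ]), np.float64(-0.2))
```

View pics/w4.png

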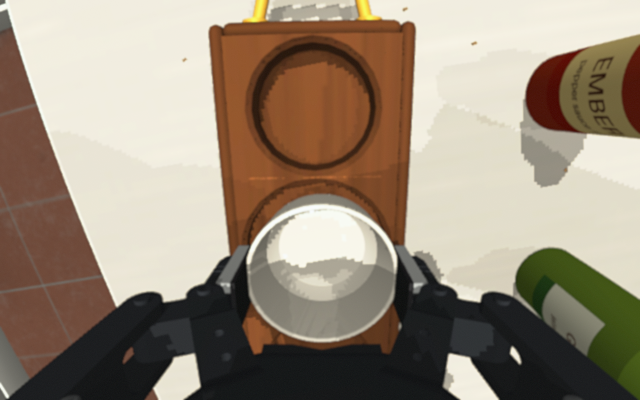

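Call:
{"fn": "play_rows", "kwargs": {
  "series": [
    [0,0,0.2,0,1],
    [0,0,0.4,0,1],
    [0,0,0.4,0,1]
  ]
}}

```text
clock: 6.85
eef_pos: [510.4, 156.7, 47.5]
tool_rot: [3.137, 0.001, -0.186]
force: [-7.0, -2.6, 33.1]
width: 62.0
```

Call:
{"fn": "play_rows", "kwargs": {
  "series": [
    [0,0,0.2,0,1],
    [0,0,0.3,0,1],
    [0,0,0.3,0,1]
  ]
}}

```text
clock: 7.15
eef_pos: [510.5, 156.7, 47.3]
tool_rot: [3.136, -0.001, -0.186]
force: [-12.9, -4.5, 59.8]
width: 62.3
```

Contact came at z=47.5, against an expected 47.7, so it is on the recess floor. I'll relieve the pressure and release.

Call:
{"fn": "play_rows", "kwargs": {
  "series": [
    [0,0,-0.7,0,1],
    [0,0,-0.7,0,0.3],
    [0,0,-0.7,0,0],
    [0,0,-0.7,0,0],
    [0,0,-0.7,0,0],
    [0,0,-0.7,0,0],
    [0,0,-2,0,0],
    [0,0,-4,0,0]
  ]
}}

```text
clock: 7.95
eef_pos: [509.4, 156.5, 81.0]
tool_rot: [3.137, 0.006, -0.186]
force: [0.1, 0.3, 0.2]
width: 85.4
```

Call:
{"fn": "play_rows", "kwargs": {
  "series": [
    [0,0,-5,0,0],
    [0,0,-10,0,0],
    [0,0,-15,0,0],
    [0,0,-17,0,0],
    [0,0,-17,0,0]
  ]
}}

```text
clock: 8.45
eef_pos: [512.9, 158.3, 255.5]
tool_rot: [-3.141, -0.003, -0.186]
force: [-0.4, 0.4, 0.7]
width: 85.6
```

```bash
python3 -c "
from ov import *
wr('w5',[(579,145,31,28.5),(510.5,157,31,36),(443,170,31,28.5),(510.5,157,60,32.5)])
d=viewer.get_image('top');cv2.imwrite('pics/t5.png',cv2.resize(d['img'][165:305,180:480],None,fx=2.6,fy=2.6,interpolation=3)[:,:,::-1])
print(shift([564,-202,250],0))"
```

```text
[512.9 158.3 255.5] [-3.141e+00 -3.000e-03 -1.860e-01] [-0.4  0.4  0.7] 85.6
(array([11.87, 34.28,  0.25]), np.float64(-10.7))
```

View pics/w5.png

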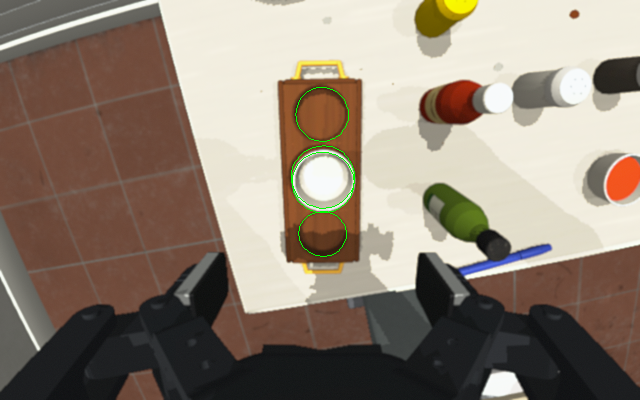

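The ramekin is seated, with rim and recess circles concentric at (322,179). Next is the dark shaker at (564,-202), keeping the same yaw.

Call:
{"fn": "play_rows", "kwargs": {
  "series": [
    [1.6,4.6,0,0,0],
    [3.2,9.2,0,0,0],
    [4.8,13.8,0,0,0],
    [6.4,18.4,0,0,0],
    [8,23,0,0,0],
    [9.6,27.6,0,0,0],
    [11,32,0,0,0],
    [11.8,34.3,0,0,0]
  ]
}}

```text
clock: 9.35
eef_pos: [561.8, -207.1, 249.5]
tool_rot: [3.136, 0.008, -0.192]
force: [-0.4, 0.8, -0.7]
width: 85.6
```

Call:
{"fn": "play_rows", "kwargs": {
  "series": [
    [0,0,0,0,0],
    [0,0,2,0,0],
    [0,0,4,0,0],
    [0,0,7,0,0],
    [0,0,10,0,0],
    [0,0,10,0,0]
  ]
}}

```text
clock: 9.95
eef_pos: [559.2, -200.0, 147.1]
tool_rot: [3.14, 0.015, -0.184]
force: [-0.7, 0.3, -0.2]
width: 85.4
```

```bash
python3 -c "
from ov import *
wr('w6',[(564,-202,84,21),(562,-99,84,21),(567,17,154,11)])
print(shift([564,-202,42],-.182))"
```

```text
[ 559.2 -200.   147.1] [ 3.14   0.015 -0.184] [-0.7  0.3 -0.2] 85.4
(array([ 0.44,  0.08, 10.74]), np.float64(-0.1))
```

View pics/w6.png

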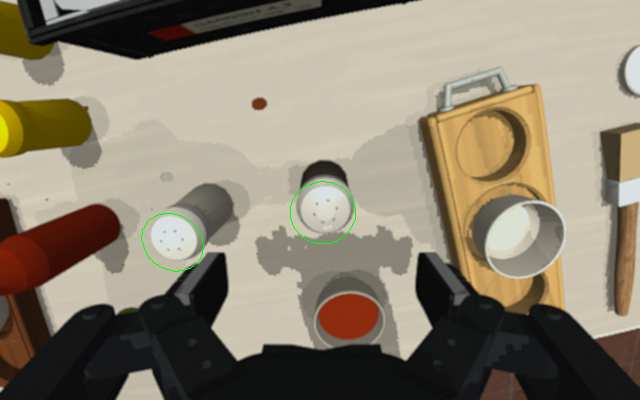

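Dark shaker with its dark body at (326,207), on target to within 3 mm. Descend and grip.

Call:
{"fn": "play_rows", "kwargs": {
  "series": [
    [0.5,0.1,3,0,0],
    [0.5,0.1,6,0,0],
    [0.5,0.1,9,0,0],
    [0.5,0.1,10.7,0,0],
    [0.5,0.1,10.7,0,0],
    [0.5,0.1,10.7,0,0]
  ]
}}

```text
clock: 10.6
eef_pos: [568.4, -203.8, 46.1]
tool_rot: [3.138, 0.002, -0.186]
force: [-0.0, -0.2, 0.1]
width: 85.5
```

Call:
{"fn": "play_rows", "kwargs": {
  "series": [
    [0,0,0,0,1],
    [0,0,0,0,1],
    [0,0,0,0,1],
    [0,0,0,0,1],
    [0,0,0,0,1],
    [0,0,0,0,1],
    [0,0,0,0,1],
    [0,0,0,0,1]
  ]
}}

```text
clock: 11.4
eef_pos: [568.1, -204.4, 46.2]
tool_rot: [3.138, 0.002, -0.187]
force: [-0.7, 0.7, 5.9]
width: 40.5
```

Call:
{"fn": "play_rows", "kwargs": {
  "series": [
    [0,0,-1,0,1],
    [0,0,-4,0,1],
    [0,0,-8,0,1],
    [0,0,-12,0,1],
    [0,0,-16,0,1],
    [0,0,-20,0,1],
    [0,0,-21,0,1],
    [0,0,-21,0,1]
  ]
}}

```text
clock: 12.2
eef_pos: [569.0, -203.8, 257.0]
tool_rot: [3.137, 0.0, -0.186]
force: [-1.0, -0.6, -1.7]
width: 40.5
```

```bash
python3 -c "
from h import *
s=status.read_state();print(s['eef_pos'],s['force'],shift([580,146,250],-.182),shift([443,170,250],-.182))"
```

```text
[ 569.03358668 -203.80180882  256.95603321] [-0.96466768 -0.55058033 -1.70344579] (array([ -5.41, -34.58,   0.55]), np.float64(-0.3)) (array([-19.31, -34.4 ,   0.55]), np.float64(-0.3))
```

Call:
{"fn": "play_rows", "kwargs": {
  "series": [
    [-0.7,-4.6,0,0,1],
    [-1.4,-9.2,0,0,1],
    [-2.1,-13.8,0,0,1],
    [-2.8,-18.4,0,0,1],
    [-3.5,-23,0,0,1],
    [-4.2,-27.6,0,0,1],
    [-5,-32,0,0,1],
    [-5.3,-34.4,0,0,1]
  ]
}}

```text
clock: 13.0
eef_pos: [577.6, 149.1, 251.8]
tool_rot: [3.139, 0.008, -0.181]
force: [0.6, -0.1, -0.1]
width: 40.2
```

Call:
{"fn": "play_rows", "kwargs": {
  "series": [
    [0,0,0,0,1],
    [0,0,0,0,1],
    [0,0,3,0,1],
    [0,0,6,0,1],
    [0,0,10,0,1],
    [0,0,13,0,1],
    [0,0,13,0,1],
    [0,0,13,0,1]
  ]
}}

```text
clock: 13.8
eef_pos: [579.2, 142.3, 123.5]
tool_rot: [3.137, 0.005, -0.188]
force: [1.0, 0.8, -0.4]
width: 40.2
```

```bash
python3 -c "
from h import *
s=status.read_state();print(s['eef_pos'],s['qd'].round(3),shift([581,144.5,56],-.182))"
```

```text
[579.1830216  142.34300428 123.4937483 ] [-0.003 -0.038 -0.023 -0.031 -0.002 -0.002 -0.002] (array([ 0.17, -0.28,  6.75]), np.float64(-0.3))
```

Call:
{"fn": "play_rows", "kwargs": {
  "series": [
    [0.2,-0.2,1,0,1],
    [0.2,-0.2,2,0,1],
    [0.2,-0.2,2.5,0,1],
    [0.2,-0.2,2.5,0,1],
    [0.2,-0.2,2.5,0,1]
  ]
}}

```text
clock: 14.3
eef_pos: [581.6, 145.5, 98.9]
tool_rot: [3.138, 0.004, -0.186]
force: [-0.1, -0.1, -1.3]
width: 40.2
```

```bash
python3 -c "
from ov import *
wr('w7',[(579.3,144.3,31,28.5),(510.5,157,31,36)])
print(shift([581,144.5,56],-.182))"
```

```text
[581.6 145.5  98.9] [ 3.138  0.004 -0.186] [-0.1 -0.1 -1.3] 40.2
(array([-0.03,  0.1 ,  4.31]), np.float64(-0.2))
```

View pics/w7.png

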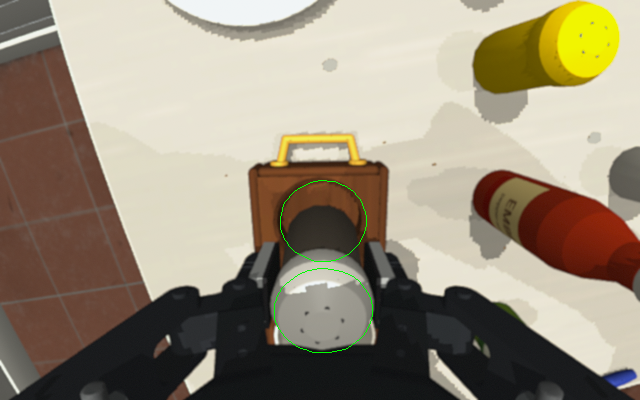

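Shaker at (322,255) is over the hole, whose circle is centred at (323,221). Lowering.

Call:
{"fn": "play_rows", "kwargs": {
  "series": [
    [0,0.1,1,0,1],
    [0,0.1,2,0,1],
    [0,0.1,3,0,1],
    [0,0.1,3.8,0,1],
    [0,0.1,4.1,0,1],
    [0,0.1,4.1,0,1],
    [0,0.1,4.1,0,1]
  ]
}}

```text
clock: 15.05
eef_pos: [581.3, 144.6, 57.9]
tool_rot: [3.138, 0.004, -0.186]
force: [0.1, 0.3, -0.7]
width: 40.1
```

Call:
{"fn": "play_rows", "kwargs": {
  "series": [
    [0,0,0.2,0,1],
    [0,0,0.2,0,1],
    [0,0,0.2,0,1]
  ]
}}

```text
clock: 15.35
eef_pos: [581.5, 144.5, 56.2]
tool_rot: [3.139, 0.003, -0.186]
force: [-0.3, 1.1, 0.9]
width: 40.7
```

Down at z=56.2, as expected. Release and go up.

Call:
{"fn": "play_rows", "kwargs": {
  "series": [
    [0,0,0,0,0.2],
    [0,0,0,0,0],
    [0,0,0,0,0],
    [0,0,0,0,0],
    [0,0,0,0,0],
    [0,0,0,0,0],
    [0,0,-2,0,0],
    [0,0,-5,0,0]
  ]
}}

```text
clock: 16.15
eef_pos: [579.9, 143.9, 104.7]
tool_rot: [3.136, 0.008, -0.186]
force: [0.3, -1.0, 0.2]
width: 85.4
```

Call:
{"fn": "play_rows", "kwargs": {
  "series": [
    [0,0,-4,0,0],
    [0,0,-8,0,0],
    [0,0,-12,0,0],
    [0,0,-16,0,0],
    [0,0,-16,0,0],
    [0,0,-16,0,0]
  ]
}}

```text
clock: 16.75
eef_pos: [582.4, 144.9, 266.7]
tool_rot: [3.139, 0.002, -0.186]
force: [-0.4, 0.4, -0.2]
width: 85.6
```

```bash
python3 -c "
from ov import *
wr('w8',[(579.3,144.3,94,21),(567,17,154,11)])
print(shift([567,17,265],-.182))"
```

```text
[582.4 144.9 266.7] [ 3.139e+00  2.000e-03 -1.860e-01] [-0.4  0.4 -0.2] 85.6
(array([ 0.92, 12.8 ,  0.09]), np.float64(-0.2))
```

View pics/w8.png

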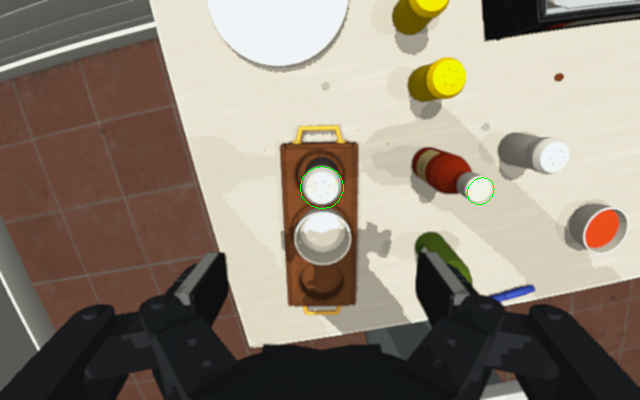

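The shaker is seated (its circle fits at (322,187)), and the red cap prediction at (480,190) matches too. Now the red bottle.

Call:
{"fn": "play_rows", "kwargs": {
  "series": [
    [0.3,4.5,0,0,0],
    [0.6,9,0,0,0],
    [0.9,12.8,0,0,0],
    [0.9,12.8,0,0,0],
    [0.9,12.8,0,0,0],
    [0.9,12.8,2,0,0],
    [0.9,12.8,4,0,0],
    [0.9,12.8,4,0,0]
  ]
}}

```text
clock: 17.6
eef_pos: [564.9, 18.9, 223.3]
tool_rot: [3.138, 0.01, -0.183]
force: [-1.0, -0.7, 0.2]
width: 85.4
```

```bash
python3 -c "
from h import *
s=status.read_state();print(s['eef_pos'],shift([567,17,137],-.182))"
```

```text
[564.86571287  18.89445037 223.27707948] (array([0.33, 0.11, 8.63]), np.float64(-0.1))
```

Call:
{"fn": "play_rows", "kwargs": {
  "series": [
    [0.1,0.1,3,0,0],
    [0.1,0.1,6,0,0],
    [0.1,0.1,8.6,0,0],
    [0.1,0.1,8.6,0,0],
    [0.1,0.1,8.6,0,0]
  ]
}}

```text
clock: 18.1
eef_pos: [567.8, 17.2, 140.8]
tool_rot: [3.139, 0.004, -0.185]
force: [0.5, -1.0, 0.3]
width: 85.4
```

Call:
{"fn": "play_rows", "kwargs": {
  "series": [
    [0,0,0,0,1],
    [0,0,0,0,1],
    [0,0,0,0,1],
    [0,0,0,0,1],
    [0,0,0,0,1],
    [0,0,0,0,1],
    [0,0,0,0,1],
    [0,0,0,0,1]
  ]
}}

```text
clock: 18.9
eef_pos: [567.9, 15.6, 141.0]
tool_rot: [3.138, 0.003, -0.186]
force: [-1.8, -2.3, 6.7]
width: 20.3
```

Call:
{"fn": "play_rows", "kwargs": {
  "series": [
    [0,0,0,0,1],
    [0,0,-1,0,1],
    [0,0,-3,0,1],
    [0,0,-6,0,1],
    [0,0,-9,0,1],
    [0,0,-9,0,1],
    [0,0,-9,0,1],
    [0,0,-9,0,1]
  ]
}}

```text
clock: 19.7
eef_pos: [566.7, 15.8, 228.9]
tool_rot: [3.137, 0.007, -0.186]
force: [-0.7, -0.4, -2.7]
width: 20.0
```

```bash
python3 -c "
from h import *
s=status.read_state();print(s['eef_pos'],s['force'],shift([441.7,169.7,226],-.182))"
```

```text
[566.70823185  15.77247008 228.94603121] [-0.74754444 -0.40400941 -2.66497102] (array([-15.13, -12.81,   0.34]), np.float64(-0.2))
```

Call:
{"fn": "play_rows", "kwargs": {
  "series": [
    [-3,-2.6,0,0,1],
    [-6,-5.2,0,0,1],
    [-9,-7.8,0,0,1],
    [-12,-10.4,0,0,1],
    [-14,-12,0,0,1],
    [-15.1,-12.8,0,0,1],
    [-15.1,-12.8,0,0,1],
    [-15.1,-12.8,0,0,1]
  ]
}}

```text
clock: 20.5
eef_pos: [443.9, 168.7, 229.9]
tool_rot: [3.137, 0.004, -0.187]
force: [0.1, -0.2, -3.2]
width: 19.8
```

Call:
{"fn": "play_rows", "kwargs": {
  "series": [
    [0,0,1,0,1],
    [0,0,2,0,1],
    [0,0,3,0,1],
    [0,0,3,0,1],
    [0,0,3,0,1]
  ]
}}

```text
clock: 21.0
eef_pos: [442.9, 169.7, 199.9]
tool_rot: [3.138, 0.005, -0.186]
force: [-0.2, 0.6, -2.1]
width: 20.3
```

```bash
python3 -c "
from ov import *
wr('w9',[]);wr('s9',[(441.7,169.7,31,28.5),(510.5,157,31,36),(441.7,169.7,56,20.5)],'side')
im=cv2.imread('pics/s9.png');cv2.imwrite('pics/s9c.png',cv2.resize(im[120:320,280:440],None,fx=3,fy=3,interpolation=3))
print(shift([441.7,169.7,151],-.182))"
```

```text
[442.9 169.7 199.9] [ 3.138  0.005 -0.186] [-0.2  0.6 -2.1] 20.3
[443.2 169.9 200.3] [ 3.138  0.004 -0.186] [ 0.8 -0.3 -2.8] 20.0
(array([-0.13,  0.05,  4.95]), np.float64(-0.2))
```

View pics/s9c.png

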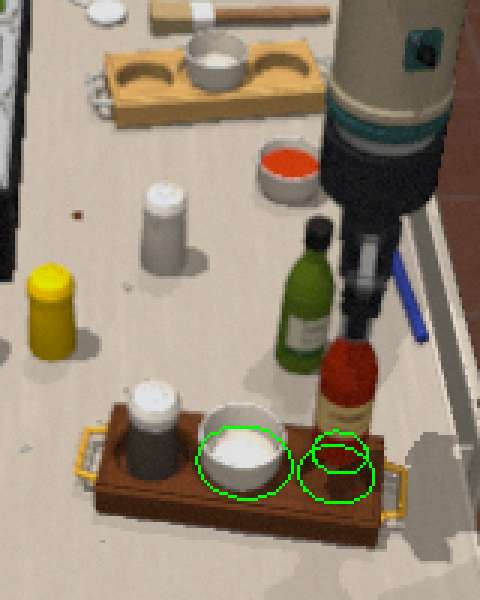

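The bottle hangs upright over the near hole. Its foot at (340,450) in the crop agrees with the predicted circle. Lowering.

Call:
{"fn": "play_rows", "kwargs": {
  "series": [
    [-0.1,0,1,0,1],
    [-0.1,0,2,0,1],
    [-0.1,0,3,0,1],
    [-0.1,0,4,0,1],
    [-0.1,0,4.7,0,1],
    [-0.1,0,4.7,0,1],
    [-0.1,0,4.7,0,1]
  ]
}}

```text
clock: 21.8
eef_pos: [441.8, 170.1, 153.2]
tool_rot: [3.138, 0.004, -0.186]
force: [-0.1, -0.3, -1.9]
width: 20.1
```

Call:
{"fn": "play_rows", "kwargs": {
  "series": [
    [0,0,0.2,0,1],
    [0,0,0.2,0,1],
    [0,0,0.2,0,1]
  ]
}}

```text
clock: 22.1
eef_pos: [442.0, 169.9, 151.6]
tool_rot: [3.138, 0.004, -0.186]
force: [0.3, 0.7, -3.4]
width: 19.8
```

Call:
{"fn": "play_rows", "kwargs": {
  "series": [
    [0,0,0.2,0,1],
    [0,0,0.2,0,1],
    [0,0,0.2,0,1]
  ]
}}

```text
clock: 22.4
eef_pos: [443.0, 170.7, 150.9]
tool_rot: [3.14, 0.001, -0.186]
force: [-0.7, -0.9, 11.0]
width: 20.0
```

Call:
{"fn": "play_rows", "kwargs": {
  "series": [
    [0,0,-0.1,0,1],
    [0,0,-0.1,0,0.3],
    [0,0,-0.1,0,0],
    [0,0,-0.1,0,0],
    [0,0,-0.1,0,0],
    [0,0,-0.1,0,0],
    [0,0,-2,0,0],
    [0,0,-5,0,0]
  ]
}}

```text
clock: 23.2
eef_pos: [440.8, 169.5, 198.6]
tool_rot: [3.136, 0.008, -0.186]
force: [0.5, 0.1, 0.1]
width: 85.5
```

Call:
{"fn": "play_rows", "kwargs": {
  "series": [
    [0,0,-3,0,0],
    [0,0,-6,0,0],
    [0,0,-6,0,0],
    [0,0,-6,0,0]
  ]
}}

```text
clock: 23.6
eef_pos: [442.5, 170.0, 259.7]
tool_rot: [3.138, 0.003, -0.187]
force: [-0.5, -0.6, -1.2]
width: 85.4
```

```bash
python3 -c "
from h import *
s=status.read_state();print(s['eef_pos'],s['qpos'].round(2),shift([448,20,255],-.182),shift([448,20,255],.137))"
```

```text
[442.52579186 170.02903532 259.66046178] [ 0.02  0.41 -0.62  1.95  0.31  0.87 -2.51] (array([ 3.32, 14.64,  0.51]), np.float64(-0.3)) (array([ 3.32, 14.64,  0.51]), np.float64(-18.5))
```

Call:
{"fn": "play_rows", "kwargs": {
  "series": [
    [2.5,3.6,0,-3,0],
    [5,7.2,0,-6,0],
    [7.5,10.8,0,-9,0],
    [10,14.4,0,-12,0],
    [12.5,18,0,-15,0],
    [15,21.6,0,-18.5,0],
    [16.8,24.2,0,-18.5,0],
    [16.8,24.2,0,-18.5,0]
  ]
}}

```text
clock: 24.4
eef_pos: [562.8, -105.0, 256.9]
tool_rot: [3.138, 0.008, 0.128]
force: [-1.4, 0.4, -1.1]
width: 85.4
```

Call:
{"fn": "play_rows", "kwargs": {
  "series": [
    [0,0,0,0,0],
    [0,0,3,0,0],
    [0,0,6,0,0],
    [0,0,10,0,0],
    [0,0,10,0,0],
    [0,0,10,0,0]
  ]
}}

```text
clock: 25.0
eef_pos: [561.6, -97.3, 159.6]
tool_rot: [3.141, 0.007, 0.139]
force: [-0.0, -0.2, 0.2]
width: 85.6
```

```bash
python3 -c "
from ov import *
wr('w10',[(563,-99,84,21),(576,-340,31,28.5),(507,-349.5,31,36),(438,-359,31,28.5)])
print(shift([564,-99,46],.137))"
```

```text
[561.6 -97.3 159.6] [3.141 0.007 0.139] [-0.  -0.2  0.2] 85.6
(array([ 0.14,  0.14, 11.48]), np.float64(0.1))
```

View pics/w10.png

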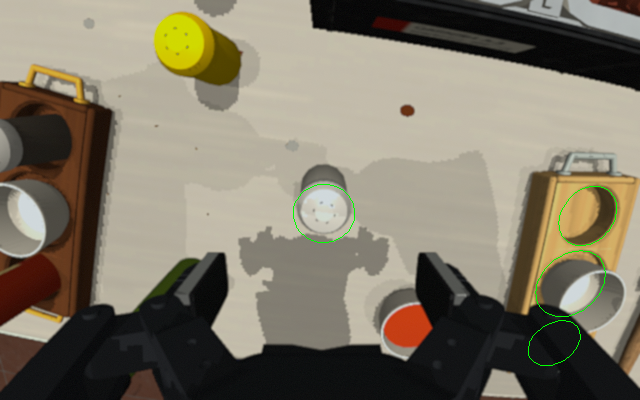

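White shaker at (324,210), on target. The light caddy's holes also match. Descend and grip.

Call:
{"fn": "play_rows", "kwargs": {
  "series": [
    [0.2,0.1,3,0,0],
    [0.2,0.1,6,0,0],
    [0.2,0.1,9,0,0],
    [0.2,0.1,11.4,0,0],
    [0.2,0.1,11.4,0,0],
    [0.2,0.1,11.4,0,0]
  ]
}}

```text
clock: 25.65
eef_pos: [565.2, -99.6, 47.3]
tool_rot: [3.139, 0.002, 0.137]
force: [0.0, 1.4, 1.0]
width: 85.5
```

Call:
{"fn": "play_rows", "kwargs": {
  "series": [
    [0,0,0,0,1],
    [0,0,0,0,1],
    [0,0,0,0,1],
    [0,0,0,0,1],
    [0,0,0,0,1],
    [0,0,0,0,1],
    [0,0,0,0,1],
    [0,0,0,0,1]
  ]
}}

```text
clock: 26.45
eef_pos: [564.5, -100.1, 47.0]
tool_rot: [3.139, 0.003, 0.136]
force: [-1.5, -0.0, 7.2]
width: 40.5
```

Call:
{"fn": "play_rows", "kwargs": {
  "series": [
    [0,0,-1,0,1],
    [0,0,-4,0,1],
    [0,0,-8,0,1],
    [0,0,-12,0,1],
    [0,0,-12,0,1],
    [0,0,-12,0,1]
  ]
}}

```text
clock: 27.05
eef_pos: [564.6, -100.0, 166.8]
tool_rot: [3.139, 0.003, 0.136]
force: [0.3, 0.2, -1.1]
width: 40.2
```

```bash
python3 -c "
from h import *
s=status.read_state();print(s['eef_pos'],s['force'],shift([577,-340,165],.137))"
```

```text
[ 564.62123573 -100.04106242  166.76349084] [ 0.27656373  0.24585765 -1.10058088] (array([-2.03, 23.94,  0.26]), np.float64(-0.0))
```

Call:
{"fn": "play_rows", "kwargs": {
  "series": [
    [-0.4,4,0,0,1],
    [-0.8,8,0,0,1],
    [-1.2,12,0,0,1],
    [-1.6,16,0,0,1],
    [-1.9,20,0,0,1],
    [-2,23.9,0,0,1],
    [-2,23.9,0,0,1],
    [-2,23.9,0,0,1]
  ]
}}

```text
clock: 27.85
eef_pos: [575.4, -339.8, 163.9]
tool_rot: [-3.141, 0.008, 0.134]
force: [0.5, 0.8, -1.2]
width: 40.5
```

Call:
{"fn": "play_rows", "kwargs": {
  "series": [
    [0,0,2,0,1],
    [0,0,4,0,1],
    [0,0,6,0,1],
    [0,0,6.5,0,1],
    [0,0,6.5,0,1],
    [0,0,6.5,0,1]
  ]
}}

```text
clock: 28.45
eef_pos: [577.4, -338.6, 101.8]
tool_rot: [3.14, 0.004, 0.138]
force: [0.3, -0.2, -1.2]
width: 39.9
```

```bash
python3 -c "
from ov import *
wr('w11',[(576,-340,31,28.5),(507,-349.5,31,36)])
print(shift([577,-340,57],.137))"
```

```text
[ 577.4 -338.6  101.8] [3.14  0.004 0.138] [ 0.3 -0.2 -1.2] 39.9
(array([-0.06,  0.08,  4.52]), np.float64(0.0))
```

View pics/w11.png

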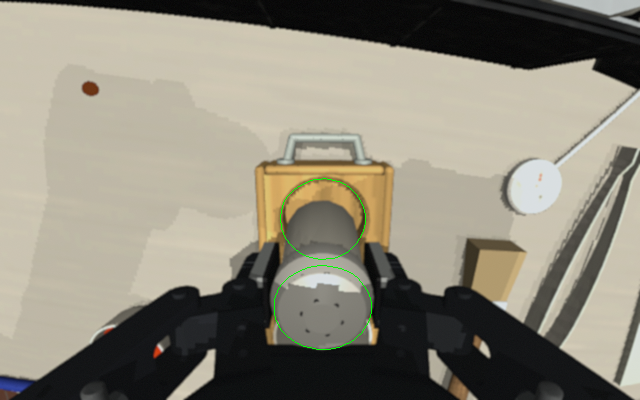

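The hole's circle at (323,218) fits to about 1 mm, with the shaker over it. Lowering.

Call:
{"fn": "play_rows", "kwargs": {
  "series": [
    [0,0.1,1,0,1],
    [0,0.1,2,0,1],
    [0,0.1,3,0,1],
    [0,0.1,4,0,1],
    [0,0.1,4.4,0,1],
    [0,0.1,4.4,0,1],
    [0,0.1,4.4,0,1]
  ]
}}

```text
clock: 29.2
eef_pos: [576.3, -340.3, 57.1]
tool_rot: [3.14, 0.006, 0.137]
force: [-2.4, 0.4, 2.8]
width: 40.2
```

Call:
{"fn": "play_rows", "kwargs": {
  "series": [
    [0,0,0.2,0,1],
    [0,0,0.2,0,1],
    [0,0,0.2,0,1]
  ]
}}

```text
clock: 29.5
eef_pos: [576.3, -340.3, 57.0]
tool_rot: [3.139, 0.006, 0.136]
force: [-6.0, 2.7, 14.9]
width: 40.1
```

Floor reached at z=57.0, as expected. Release and rise.

Call:
{"fn": "play_rows", "kwargs": {
  "series": [
    [0,0,-0.2,0,1],
    [0,0,-0.2,0,0.2],
    [0,0,-0.2,0,0],
    [0,0,-0.2,0,0],
    [0,0,-0.2,0,0],
    [0,0,-0.2,0,0],
    [0,0,-2,0,0],
    [0,0,-5,0,0]
  ]
}}

```text
clock: 30.3
eef_pos: [575.6, -339.8, 104.6]
tool_rot: [-3.141, 0.008, 0.137]
force: [0.5, 0.1, 0.4]
width: 85.5
```

Call:
{"fn": "play_rows", "kwargs": {
  "series": [
    [0,0,-4,0,0],
    [0,0,-8,0,0],
    [0,0,-12,0,0],
    [0,0,-15,0,0],
    [0,0,-15,0,0],
    [0,0,-15,0,0]
  ]
}}

```text
clock: 30.9
eef_pos: [577.9, -340.0, 257.1]
tool_rot: [3.138, 0.003, 0.137]
force: [-0.7, -0.3, -0.3]
width: 85.4
```

```bash
python3 -c "
from h import *
s=status.read_state();d=viewer.get_image('wrist');cv2.imwrite('pics/w12.png',d['img'][:,:,::-1])
# check of hole 2 and cap of shaker: print brightness-centroid of metal cap near prediction
print(s['eef_pos'],shift([448.5,20,255],.137))"
```

```text
[ 577.92579739 -339.97999262  257.05948561] (array([-7.840e+00, -3.741e+01,  1.000e-02]), np.float64(-0.0))
```

Call:
{"fn": "play_rows", "kwargs": {
  "series": [
    [-1,-4.7,0,0,0],
    [-2,-9.4,0,0,0],
    [-3,-14.1,0,0,0],
    [-4,-18.8,0,0,0],
    [-5,-23.5,0,0,0],
    [-6,-28.2,0,0,0],
    [-7,-32.9,0,0,0],
    [-7.8,-37.4,0,0,0]
  ]
}}

```text
clock: 31.75
eef_pos: [447.3, 21.3, 254.0]
tool_rot: [3.14, 0.007, 0.137]
force: [0.6, 0.0, 0.8]
width: 85.3
```

Call:
{"fn": "play_rows", "kwargs": {
  "series": [
    [0,0,0,0,0],
    [0,0,0,0,0],
    [0,0,2,0,0],
    [0,0,4,0,0],
    [0,0,4,0,0],
    [0,0,4,0,0]
  ]
}}

```text
clock: 32.35
eef_pos: [449.2, 18.7, 214.4]
tool_rot: [3.14, 0.007, 0.135]
force: [1.0, -0.6, 0.3]
width: 85.5
```

Run:
```python
from h import *
s=status.read_state(); d=viewer.get_image("wrist"); print(s["eef_pos"],shift([448,20,140],.137))
p=proj(d,[[448,20,154]],s)[0]; print("pred",p)
g=cv2.cvtColor(d["img"],cv2.COLOR_RGB2GRAY); cv2.imwrite("pics/w13.png",d["img"][:,:,::-1])
h=d["img"].astype(int); m=((g<45)).astype(np.uint8); m[:, :250]=0; m[:,400:]=0
n,l,st,c=cv2.connectedComponentsWithStats(m)
print([(st[i],c[i].round(1)) for i in range(1,n) if st[i,4]>100])
```

```text
[449.19135     18.68615378 214.42049457] (array([-0.11, -0.13,  7.5 ]), np.float64(-0.1))
pred [318.4480086  224.32611106]
[(array([250,   3,  11,  51, 199], dtype=int32), array([254.5,  25.9])), (array([300, 198,  31,  31, 461], dtype=int32), array([315. , 209.3])), (array([ 250,  344,  150,   56, 7860], dtype=int32), array([323.8, 373.1]))]
```

Run:
```python
import cv2
i=cv2.imread("pics/w13.png"); print(i[180:256:3,315]. tolist()); print(i[222,280:356:4].tolist())
```

```text
[[29, 121, 93], [28, 119, 92], [28, 119, 92], [27, 118, 91], [28, 112, 86], [24, 89, 69], [23, 45, 38], [20, 21, 21], [24, 24, 24], [38, 42, 42], [45, 46, 48], [47, 51, 52], [42, 45, 46], [41, 43, 44], [42, 45, 45], [44, 46, 48], [44, 45, 47], [43, 45, 46], [44, 45, 47], [101, 112, 116], [147, 162, 168], [144, 161, 165], [146, 161, 166], [149, 166, 172], [149, 166, 172], [146, 163, 169]]
[[218, 232, 237], [216, 231, 236], [216, 230, 235], [216, 231, 236], [216, 233, 238], [36, 39, 40], [42, 44, 46], [42, 43, 45], [43, 46, 46], [44, 46, 48], [43, 45, 47], [44, 48, 50], [45, 48, 49], [199, 223, 230], [216, 232, 237], [216, 232, 236], [216, 231, 236], [216, 231, 236], [216, 231, 235]]
```

Cap centre measured at (315,221) against a predicted (318,224), which is 2 mm. I'll correct and grip.

Call:
{"fn": "play_rows", "kwargs": {
  "series": [
    [0.1,-0.3,2,0,0],
    [0.1,-0.3,4,0,0],
    [0.1,-0.3,6,0,0],
    [0.1,-0.3,7.5,0,0],
    [0.1,-0.3,7.5,0,0],
    [0.1,-0.3,7.5,0,0]
  ]
}}

```text
clock: 33.0
eef_pos: [450.1, 22.7, 140.5]
tool_rot: [3.139, 0.004, 0.136]
force: [0.3, 0.3, 0.5]
width: 85.2
```

Call:
{"fn": "play_rows", "kwargs": {
  "series": [
    [0,0,0,0,1],
    [0,0,0,0,1],
    [0,0,0,0,1],
    [0,0,0,0,1],
    [0,0,0,0,1],
    [0,0,0,0,1],
    [0,0,0,0,1],
    [0,0,0,0,1]
  ]
}}

```text
clock: 33.8
eef_pos: [449.8, 22.7, 140.3]
tool_rot: [3.139, 0.004, 0.137]
force: [0.4, -0.1, 5.3]
width: 19.8
```

Call:
{"fn": "play_rows", "kwargs": {
  "series": [
    [0,0,0,0,1],
    [0,0,-1,0,1],
    [0,0,-3,0,1],
    [0,0,-6,0,1],
    [0,0,-10,0,1],
    [0,0,-10,0,1],
    [0,0,-10,0,1],
    [0,0,-10,0,1]
  ]
}}

```text
clock: 34.6
eef_pos: [448.8, 22.5, 238.9]
tool_rot: [3.139, 0.007, 0.136]
force: [-1.2, -0.3, -2.6]
width: 19.8
```

```bash
python3 -c "
from h import *
s=status.read_state();print(s['eef_pos'],s['force'],shift([438,-359.5,240],.137))"
```

```text
[448.80998031  22.50878419 238.90409498] [-1.17029551 -0.30507882 -2.60346779] (array([-6.27e+00,  3.77e+01,  2.00e-02]), np.float64(-0.0))
```

Call:
{"fn": "play_rows", "kwargs": {
  "series": [
    [-0.5,3,0,0,1],
    [-1.2,7,0,0,1],
    [-2,11.5,0,0,1],
    [-2.7,16,0,0,1],
    [-3.4,20.5,0,0,1],
    [-4.2,25,0,0,1],
    [-4.9,29.5,0,0,1],
    [-5.6,33.5,0,0,1]
  ]
}}

```text
clock: 35.4
eef_pos: [438.6, -318.6, 238.9]
tool_rot: [3.142, 0.008, 0.136]
force: [0.1, -0.1, -2.4]
width: 19.9
```

Call:
{"fn": "play_rows", "kwargs": {
  "series": [
    [-0.4,2.5,0,0,1],
    [-0.7,4.2,0,0,1],
    [-0.7,4.2,0,0,1],
    [-0.7,4.2,0,0,1],
    [-0.7,4.2,2,0,1],
    [-0.7,4.2,4,0,1],
    [-0.7,4.2,4,0,1],
    [-0.7,4.2,4,0,1]
  ]
}}

```text
clock: 36.2
eef_pos: [439.2, -357.4, 201.2]
tool_rot: [3.141, 0.005, 0.139]
force: [-0.3, -0.0, -2.2]
width: 19.9
```

```bash
python3 -c "
from ov import *
wr('s14',[],'side')
print(shift([438,-359.5,150.5],.137))
# hole check from w12 is covered by earlier fits"
```

```text
[ 439.2 -357.4  201.2] [3.141 0.005 0.139] [-0.3 -0.  -2.2] 19.9
(array([-0.16,  0.11,  5.13]), np.float64(0.1))
```

Call:
{"fn": "play_rows", "kwargs": {
  "series": [
    [-0.1,0.2,1,0,1],
    [-0.1,0.2,2,0,1],
    [-0.1,0.2,3,0,1],
    [-0.1,0.2,4,0,1],
    [-0.1,0.2,4.9,0,1],
    [-0.1,0.2,4.9,0,1],
    [-0.1,0.2,4.9,0,1]
  ]
}}

```text
clock: 36.95
eef_pos: [437.7, -361.3, 151.4]
tool_rot: [3.14, 0.005, 0.137]
force: [-0.2, -0.5, -2.5]
width: 19.7
```

Call:
{"fn": "play_rows", "kwargs": {
  "series": [
    [0,0,0.2,0,1],
    [0,0,0.2,0,1],
    [0,0,0.2,0,1]
  ]
}}

```text
clock: 37.25
eef_pos: [438.1, -361.5, 150.4]
tool_rot: [3.139, 0.004, 0.137]
force: [-0.9, 0.3, 3.9]
width: 19.7
```

Contact at z=150.4, as expected (140.3+10). Release and rise.

Call:
{"fn": "play_rows", "kwargs": {
  "series": [
    [0,0,0,0,0.3],
    [0,0,0,0,0],
    [0,0,0,0,0],
    [0,0,0,0,0],
    [0,0,0,0,0],
    [0,0,0,0,0],
    [0,0,-2,0,0],
    [0,0,-5,0,0]
  ]
}}

```text
clock: 38.05
eef_pos: [436.7, -360.6, 198.9]
tool_rot: [-3.141, 0.008, 0.137]
force: [-0.4, -0.6, 0.9]
width: 85.3
```

Call:
{"fn": "play_rows", "kwargs": {
  "series": [
    [0,0,-4,0,0],
    [-3,0,-8,0,0],
    [-3,4,-10,0,0],
    [-3,8,-10,0,0],
    [-3,12,-10,0,0],
    [-3,12,-10,0,0],
    [-3,12,-10,0,0]
  ]
}}

```text
clock: 38.75
eef_pos: [424.7, -484.2, 299.4]
tool_rot: [3.141, 0.005, 0.135]
force: [0.3, 0.3, 0.3]
width: 85.0
```

```bash
python3 -c "
from h import *
s=status.read_state();print(s['eef_pos'],s['width'],s['force'])
t=viewer.get_image('top')['img'][165:305,180:480]; e=viewer.get_image('side')['img'][100:310,290:430]
a=cv2.resize(t,None,fx=1.5,fy=1.5*1,interpolation=3); b=cv2.resize(e,None,fx=2.4,fy=2.4,interpolation=3)
H=max(len(a),len(b)); p=lambda x:cv2.copyMakeBorder(x,0,H-len(x),0,0,cv2.BORDER_CONSTANT)
cv2.imwrite('pics/final.png',np.hstack([p(a),p(b)])[:,:,::-1])"
```

```text
[ 424.66726779 -484.1629908   299.43576913] 84.99570133943566 [0.27553295 0.31374131 0.28427857]
```

View pics/final.png

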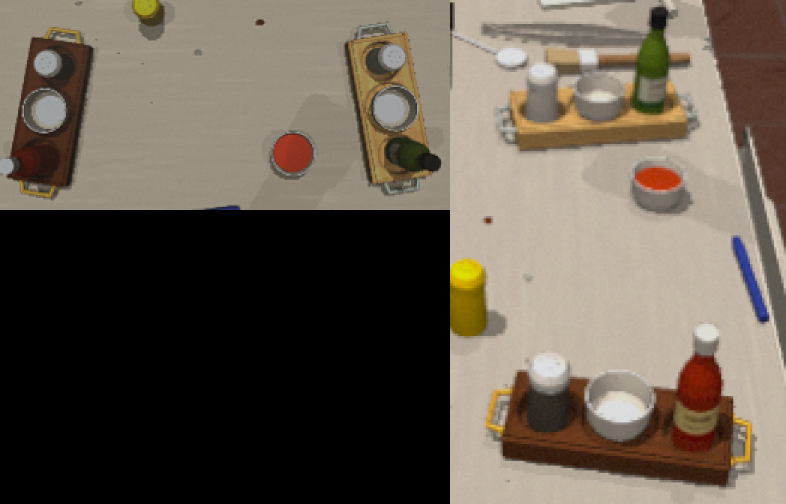

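Both views show everything seated and upright:
- **Dark caddy:** shaker at (549,390), ramekin at (620,405), red bottle at (698,400).
- **Light caddy:** white shaker at (542,95), ramekin at (598,95), green bottle at (652,75).

The ramekin of red sauce hasn't moved.

```bash
python3 -c "
from cell import order
print(order.finish_job())"
```

```text
the job is handed in; nothing more can be done
None
```

Both caddies are made up and the job is handed in, at about 39 s on the robot's clock of the 120 s allowed. The system reports no verdict, so the result rests on my own checks.

- **Dark caddy:** it holds the empty ramekin in the middle, the dark shaker in the far hole and the red bottle in the near hole.
- **Light caddy:** it has the white shaker in the far hole and the green bottle in the near hole, beside its own ramekin. I didn't touch that ramekin or the ramekin of red sauce.
- **Order:** I filled the dark caddy first, but placed its items as ramekin, shaker, bottle rather than in the order listed. That kept the gripper clear of the tall bottle.
- **Final checks:** each item touched down within 1 mm of the height expected for being fully seated. The last top and side pictures show everything upright and in place, with the gripper open and clear.
- **One check to note:** while I tested that the ramekin was fully down, the wrist force briefly read about 60 N, under the 120 N limit. This was the held ramekin pressing on the recess floor. I backed off before releasing, and the next view showed it centred in its recess.

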